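# Check the pot, turn the heat to the clip, guard the control

## Task

Pick up the infrared thermometer, point its snout level at the middle of the pot's side from about a hand's breadth (100 mm) away, hold it still there for a good second, and lay it back flat on the bare worktop. Then turn the hob's heat lever so that it points at the steel clip on the dial's rim, and after that slide the guard fully home over the lever. Leave the pot, the lidded food box and the mug standing where they are.

Things in the scene. Friction and masses are not known exactly. Their poses are not given: they have to be found in the camera images.
- hob: Fixed hob: box 420 (x) x 360 (y) x 60 mm high, steel, black glass top (the deck, 60 mm above the worktop). Origin: centre of underside. Its -x side, turned to the robot, carries the controls: two rails 6 mm high along y at x = -197 and -53 mm, the lever's axis at (-125, 95) mm. The pot stands near (100, 0) mm. +y is to the robot's left.
- lever_hub (a point): Centre of the top of the black lever knob, on its vertical turning axis, 42 mm above the deck. The hub is 44 mm in diameter and 42 mm high.
- lever_tip (a point): Outer end of the lever, 50 mm from the turning axis, 28 mm above the deck. The lever is one straight bar from hub to this end, 14 mm wide, from 14 to 42 mm above the deck; none on the other side. It can be pushed with the fingertips or pinched from above. It stays where left; turning takes about 0.12 N m (3 N at the end).
- heat_lever (a joint): Angle of the lever, rad, 0 to 2.9, growing clockwise seen from above. At 0 it points along the hob's -x (to the robot), at 1.57 along the hob's +y, near 2.9 almost along +x. It starts between 0 and 0.5.
- mark (a point): Where the lever's end (lever_tip) belongs: 50 mm from the turning axis, 28 mm above the deck, in line with the steel clip. The clip is a fixed block 16 x 8 mm, 8 mm high, on the deck 52 to 68 mm from the axis, lower than the lever, somewhere between lever angles 1.1 and 2.2.
- guard (a joint): Travel of the guard along the hob's +y, m, 0 (parked beside the lever) to 0.14 (stop: fully home, centred over the lever). It starts between 0 and 0.015, stays where it is left; about 2.5 N moves it.
- guard_push (a point): Middle of the outer face of the guard's closed -y end wall, 28 mm above the deck: push here to the hob's +y. The guard is a steel bridge with a clear top, 149 (hob's x) x 136 (hob's y) mm, walls from 6 to 50 mm above the deck, top at 53 mm; the end towards the lever is open and it passes clear over lever and clip.
- thermometer: Loose grey hand thermometer, a straight bar 165 mm long lying flat left of the hob, about 0.18 kg. Origin: its underside near mid-length; x points to the snout. Grey barrel 36 mm wide (y), 34 mm high, x = -69 to 45 mm: grip it across y at the origin. Black tail 44 mm wide, 36 mm high, x = -85 to -55 mm; round black snout 28 mm in diameter to x = 80 mm.
- thermo_nose (a point): Centre of the lens at the end of the snout: 80 mm ahead of the thermometer's origin, 18 mm above its underside; the thermometer looks along its x.
- pot: Loose lidded steel pot on the hob, 1.6 kg, 160 mm in diameter, wall 105 mm high, lid knob up to 142 mm. Origin: centre of its underside, on the hob's deck. Two bar handles reach 113 mm out along its own +y and -y, 78 to 88 mm above its underside.
- pot_mid (a point): Point on the pot's axis 60 mm above its underside: aim at it.
- food_box: Bystander: frosted box with white lid, 168 x 113 x 70 mm, on the worktop left of the hob, further out than the thermometer. Origin: centre of its underside.
- mug: Bystander: white mug 80 mm in diameter, 90 mm high, on the worktop right of the hob. Origin: centre of its underside.
Not all that is in view belongs to the job. Of the things that look like the thermometer, take the one that is farthest from the robot's base at the start.

How it is judged:
On the way, in this order (a step that is already met when the one before it is completed fails the run):
1. the held thermometer looks at the middle of the pot's side, its snout 20 to 170 mm from the wall, the pot's mid point within 35 mm of its line of sight sideways and in height, still, for 0.8 s (contact force between the fingers and thermometer above 0.5 N and x of pot_mid in the frame of thermo_nose between 0.1 and 0.25 m and y of pot_mid in the frame of thermo_nose between -0.035 and 0.035 m and z of pot_mid in the frame of thermo_nose between -0.035 and 0.035 m and angle between thermometer's own z axis and vertical below 0.35 rad and linear speed of thermometer below 0.03 m/s and angular speed of thermometer below 0.2 rad/s), for 0.8 s.
2. the thermometer lies flat on the worktop again, let go (height (world z) of thermometer below 0.01 m and angle between thermometer's own z axis and vertical below 0.15 rad and contact force between the fingers and thermometer below 0.1 N and linear speed of thermometer below 0.02 m/s), for 0.2 s.
3. the lever's end stands at the mark (within 6 mm) while the guard is still clear of it (horizontal distance between lever_tip and mark below 0.006 m and value of joint guard below 0.04 m), for 0.2 s.
At the end, for the whole second after the job is handed in: The lever's end is within 6 mm of the mark at the clip, the guard is home (at least 134 of 140 mm), the thermometer lies flat and at rest on the worktop, and the pot stands within 20 mm of where it was (horizontal distance between lever_tip and mark below 0.006 m and value of joint guard above 0.134 m and height (world z) of thermometer below 0.01 m and angle between thermometer's own z axis and vertical below 0.15 rad and linear speed of thermometer below 0.02 m/s and distance of pot from where it was at the start of the episode below 0.02 m); the robot touches nothing.
It fails at once if the pot is shifted by more than 20 mm (distance of pot from where it was at the start of the episode above 0.02 m).
It fails at once if the food box or the mug is shifted by more than 30 mm (distance of any of food_box, mug from where it was at the start of the episode above 0.03 m).
It also fails if it takes over 67 s, if anything falls off the work surface, if the arm or the gripper's body presses on something with over 40 N, if the wrist force passes 120 N, or if a joint passes its speed limit or range.

## Robot

A 6-joint arm with a two-finger parallel gripper is mounted at the origin on the work surface. World frame = base frame: x ahead of the robot, y to its left, z up, the work surface at z = 0. Lengths are in m, angles in rad, forces in N, time in s.
With the tool pointing down it reaches from about 0.35 to 0.875 m from the base axis. Payload 4.2 kg.
Tool frame: the origin (TCP) lies on the centre line of the jaws, within the pads' length; the fingertips stand 11 mm ahead of it and the grasp point (between the pads) lies 8 mm behind it; z points along the fingers, y is the line along which they close (so a half turn about z gives the same grasp; the last joint's range is limited). The gripper opens to 85 mm and grips with 20 to 120 N. Pads are 22 mm wide; open, the fingers measure 114 mm over their backs; the gripper's body (76 mm by 85 mm) begins 54 mm behind the grasp point. The pads swing forward as they close: fully open they stand 13 mm farther back than shut.
Start: joints at [1.373, 0.385, 0.008, 0, -1.194, -0.259], TCP at [0.276, 0.561, 0.242] pointing down, gripper open.
Joint ranges: [-3.14, 3.14], [-1.21, 2.06], [-1.07, 1.41], [-3.16, 2.05], [-2.99, -0.16], [-3.1, 3.1]. Speed limits (rad/s): [2.79, 2.79, 3.14, 3.14, 3.14, 3.14].

## Interface

Orientations are given as a unit quaternion [w, x, y, z].
In Python, from cell import env gives the robot as it stands.
- The arm moves only by the shell command python3 -m inch 'ROWS' [FORCE]. ROWS is JSON, a list of rows, each an object of numbers: "ax", "ay", "az": the turn, a rotation vector about the world's x, y, z in rad; "tx", "ty", "tz": the shift along the world's x, y, z in m; "fingers": the opening, from -1 (shut) to 1 (fully open). In form: [{"ax": .., "ay": .., "az": .., "tx": .., "ty": .., "tz": .., "fingers": ..}, ...]. A call has 1 to 12 rows; each row is the pose to reach, as a shift and turn from the pose commanded when the call began; what a row does not reach only later rows make up. A row lasts 1/12 s, in which the tool goes at most 41.7 mm and 7.16 degrees, less where a joint would pass 70% of its speed; a pose out of reach is approached as far as the arm can. A call with a gripper value outside its range is refused whole. The fingers move at their own pace and stop on an object; FORCE is the grip in N (left out, the last holds). Time passes only in rows, so rows that repeat a pose let the fingers close. It gives the time, the measured TCP pose, the force, the opening and the grip force at its end, in the units of the state.
- env.sense(): the state, without advancing time (a new reading comes with each control period).
- env.camera(name): name is "side" or "top"; returns the picture (400x640x3 uint8, red, green, blue); there is no depth.
- env.get_calibration(name): a dict with "vfov" (degrees; the focal length in pixels is half the picture's height over the tangent of half this angle, whatever the lens; pixels are square), "cx", "cy" (the principal point, pixels), "position" and "rotation" of the camera in the world. Camera axes: x right, y down, z forward; pixel columns grow to the right and rows downward; lengths in m; the calibration is good to about 2 mm. A picture is of the moment at which its call begins. get_calibration takes no time and is no camera call.
- env.close_job(): hands the job in; it is judged then, once.
The state is a dict: "time_s": time; "joints": joint angles; "qvel": joint speeds; "joint_efforts": joint torques, N m; "tcp_pos": TCP position; "tool_rot": TCP orientation; "contact_force": force on the tool from outside, world axes, zero at the start; "moment": the same for the moment, N m; "opening": finger opening in m; "finger_force": force on a finger pad.
Only numpy, scipy, OpenCV 4.12 (cv2) and the standard library are available. Lean on these libraries where they do the work, as an engineer would, in place of code of your own. Each camera call takes 0.05 s, during which the arm holds its last target. There are 200 camera calls.

## Working session

There is one attempt and no reset: what is moved stays moved. The work goes in short steps, Python scripts to look and compute and a shell command to move; the robot and the scene stay as the last step left them, time stands still between calls to the robot, and variables do not carry over. Pictures are saved under pics/ and viewed, at most 10 in all, crops included, and the job is handed in when it is done.

```bash
mkdir -p pics; ls; python3 - <<'E'
from cell import env
import cv2
for n in("top","side"):
    cv2.imwrite(f"pics/{n}0.png",env.camera(n)[:,:,::-1]); print(n,env.get_calibration(n))
s=env.sense(); print(s)
E
```

```text
pics
top {'vfov': 53.67888934086647, 'cx': 320.057395368123, 'cy': 198.54322617658082, 'position': array([0.24875349, 0.02715809, 1.2240656 ]), 'rotation': array([ 0.06939611, -0.66101412,  0.74282992, -0.08030083])}
side {'vfov': 43.618351404089715, 'cx': 315.0046955680644, 'cy': 196.1433806184406, 'position': array([ 0.23785985, -0.88701889,  1.18923829]), 'rotation': array([-0.34874619,  0.92540711, -0.13925963,  0.05103463])}
{'time_s': 0.1, 'joints': array([ 1.37262557e+00,  3.85459443e-01,  6.74626477e-03, -4.01487277e-04,
       -1.19398990e+00, -2.58615209e-01]), 'qvel': array([ 1.10396052e-04, -5.26937127e-05,  3.94214942e-03,  1.97369905e-03,
        1.26515093e-03, -6.35495252e-04]), 'joint_efforts': array([-5.17190547e-04, -3.93317664e+01,  1.88931352e+01,  4.19792667e+00,
       -2.55170911e-03,  5.93693500e-06]), 'tcp_pos': array([0.27542862, 0.5604794 , 0.24134177]), 'tool_rot': array([ 9.58578335e-04,  9.74014275e-01, -2.26484545e-01, -1.57695907e-04]), 'contact_force': array([ 0.61163243,  0.1938318 , -0.11736878]), 'moment': array([-0.04996736,  0.00831917,  0.03040013]), 'finger_force': 0.0, 'opening': 0.08546846059352867}
```

View pics/top0.png

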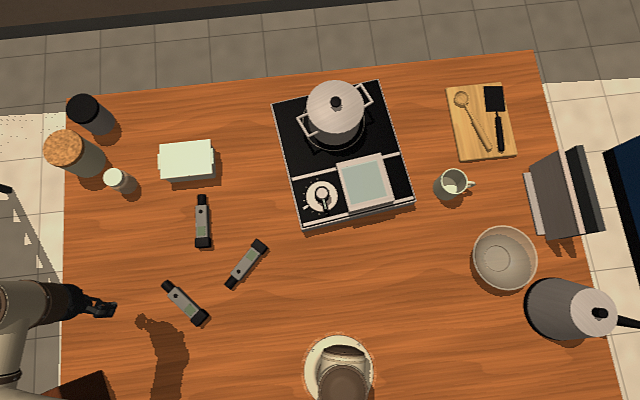

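View pics/side0.png

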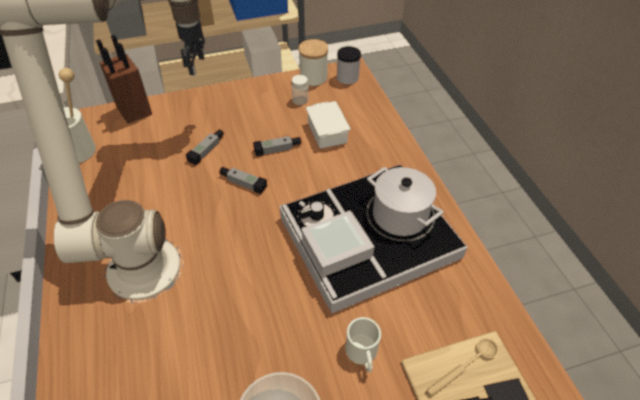

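The top view shows three thermometer lookalikes at about (203,222), (246,264) and (185,303). The lever knob is at (322,195), the guard's clear top at (366,183), and the pot lid knob at (336,103). Next I'll zoom in and set up ray casting.

```bash
cat > h.py <<'E'
import numpy as np, cv2
from scipy.spatial.transform import Rotation as R
from cell import env
C={n:env.get_calibration(n) for n in("top","side")}
def K(n):
    f=200/np.tan(np.radians(C[n]["vfov"]/2)); return f,C[n]["cx"],C[n]["cy"]
def rot(n): return R.from_quat(np.roll(C[n]["rotation"],-1)).as_matrix()
def ray(n,u,v):
    f,cx,cy=K(n); return np.array(C[n]["position"]),rot(n)@np.array([(u-cx)/f,(v-cy)/f,1])
def onz(n,u,v,z):
    p,d=ray(n,u,v); return p+d*(z-p[2])/d[2]
def proj(n,P):
    f,cx,cy=K(n); q=rot(n).T@(np.array(P)-C[n]["position"]); return np.array([f*q[0]/q[2]+cx,f*q[1]/q[2]+cy])
E
python3 - <<'E'
from h import *
for t,p in dict(A=(203,222),B=(246,264),C=(185,303)).items():
    q=onz("top",*p,.03); print(t,q.round(3),np.hypot(*q[:2]).round(3),proj("side",q).round(0))
for nm,p,z in(("knob",(322,195),.102),("potknob",(336,103),.2),("base",(340,370),0)): q=onz("top",*p,z);print(nm,q.round(3),proj("side",q).round(0))
i=cv2.imread("pics/top0.png")
a=cv2.resize(i[70:235,265:425],None,fx=3.6,fy=3.6,interpolation=cv2.INTER_CUBIC)
cv2.imwrite("pics/crop1.png",a)
b=cv2.resize(i[180:260,180:280],None,fx=5,fy=5,interpolation=cv2.INTER_CUBIC)
cv2.imwrite("pics/crop2.png",b)
E
```

```text
A [0.473 0.356 0.03 ] 0.592 [275. 143.]
B [0.332 0.236 0.03 ] 0.407 [241. 177.]
C [0.24  0.422 0.03 ] 0.485 [204. 145.]
knob [ 0.499 -0.011  0.102] [313. 207.]
potknob [ 0.734 -0.078  0.2  ] [404. 182.]
base [-0.001 -0.006  0.   ] [143. 269.]
```

View pics/crop1.png

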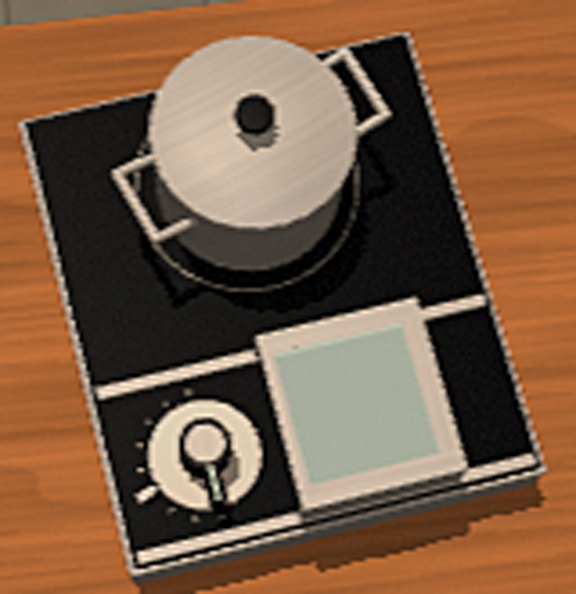

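View pics/crop2.png

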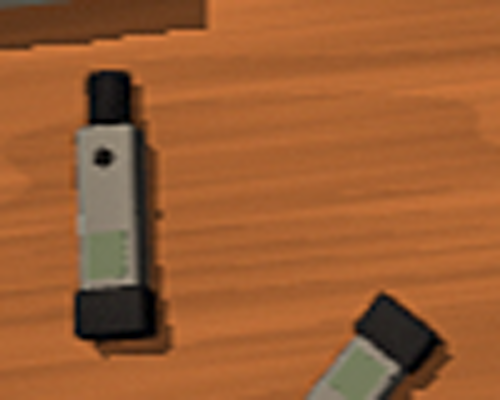

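In the crops, the steel clip is the bright block at crop1 (147,493), the lever points down from (205,445), and thermometer A is the farthest, with its snout toward +x. Next I'll measure the blobs.

```bash
cat > m.py <<'E'
from h import *
i=cv2.imread("pics/top0.png"); 
def cr(x,y,x0=265,y0=70,s=3.6): return x0+(x+.5)/s-.5,y0+(y+.5)/s-.5
# thermometer barrel
b=i[190:240,190:217].astype(int); m=((b[...,2]-b[...,0]<40)&(b.max(2)>110)).astype(np.uint8)
n,l,st,ce=cv2.connectedComponentsWithStats(m); k=1+st[1:,4].argmax(); ys,xs=np.nonzero(l==k)
r=cv2.minAreaRect(np.float32(np.c_[xs,ys])); print("barrel px",r,ce[k]+[190,190])
bx=cv2.boxPoints(r)+[190,190]; B=np.array([onz("top",*p,.034)[:2] for p in bx]);print(B.round(3), B.mean(0))
e1=onz("top",*cr(107,125,180,180,5),.034);e2=onz("top",*cr(107,290,180,180,5),.036);sn=onz("top",*cr(109,73,180,180,5),.025)
d=(e1-e2)[:2];L=np.hypot(*d);d/=L;print("front/back",e1.round(3),e2.round(3),"len",L,"snout",sn.round(3),np.hypot(*(sn-e2)[:2]),"yaw",np.degrees(np.arctan2(d[1],d[0])),"origin",((e1+e2)[:2]/2+d*.005).round(4))
# hob
c=[cr(22,123),cr(408,34),cr(543,468)]; P=np.array([onz("top",*q,.06)[:2] for q in c]);print("corners",P.round(4),np.hypot(*(P[0]-P[1])),np.hypot(*(P[1]-P[2])))
M=np.array([[.21,.18],[.21,-.18],[-.21,-.18]]);Mc=M-M.mean(0);Pc=P-P.mean(0)
th=np.arctan2((Mc[:,0]*Pc[:,1]-Mc[:,1]*Pc[:,0]).sum(),(Mc*Pc).sum())
Rm=np.array([[np.cos(th),-np.sin(th)],[np.sin(th),np.cos(th)]]);o=P.mean(0)-Rm@M.mean(0)
print("hob",o.round(4),th,(P-(M@Rm.T+o)).round(4).tolist())
ax=o+Rm@[-.125,.095];print("axis model",ax.round(4))
H=lambda p:(Rm.T@(np.array(p)[:2]-o))
k=onz("top",*cr(206,445),.102);print("knob",k.round(4),H(k)); dd=onz("top",*cr(205,455),.061);print("dial",dd.round(4),H(dd))
cl=onz("top",*cr(147,493),.068);print("clip",cl.round(4),H(cl))
for a in(ax,k[:2],dd[:2]):
    v=Rm.T@(cl[:2]-a);print(" clip r,ang",np.hypot(*v),np.arctan2(v[1],-v[0]))
t=onz("top",*cr(220,512),.102);v=Rm.T@(t[:2]-k[:2]);print("lever",np.hypot(*v),np.arctan2(v[1],-v[0]))
pk=onz("top",*cr(254,114),.2);print("pot",pk.round(4),H(pk)); 
pr=onz("top",*cr(254,132),.165);print("lid centre",pr.round(4))
g=[onz("top",*cr(*q),.113) for q in((256,337),(415,300),(466,472),(302,507))];print("guard",[H(q).round(4).tolist() for q in g])
np.savez("hob.npz",R=Rm,o=o)
E
python3 m.py
```

```text
barrel px ((10.738122940063477, 30.90558433532715), (32.049922943115234, 10.579919815063477), 88.02507019042969) [200.73846154 221.36923077]
[[0.528 0.377]
 [0.525 0.345]
 [0.426 0.347]
 [0.429 0.379]] [0.47689104 0.36202099]
front/back [0.527 0.359 0.034] [0.425 0.363 0.036] len 0.10185770842977428 snout [0.562 0.358 0.025] 0.13678356899421462 yaw -2.7285638224453312 origin [0.4811 0.3607]
corners [[ 0.8218  0.114 ]
 [ 0.8678 -0.2371]
 [ 0.4613 -0.2909]] 0.35410731285966385 0.4100060916092356
hob [ 0.6396 -0.0878] 0.13278888583091877 [[-0.0021, -0.0044], [-0.0039, 0.0013], [0.006, 0.0031]]
axis model [ 0.5032 -0.0102]
knob [ 0.504  -0.0115  0.102 ] [-0.12432515  0.09351834]
dial [ 0.5049 -0.0111  0.061 ] [-0.12338407  0.09382358]
clip [0.4769 0.0406 0.068 ] [-0.14426878  0.14875115]
 clip r,ang 0.05710054334283752 1.226585949715492
 clip r,ang 0.05872317769795054 1.2242823240581457
 clip r,ang 0.05876401033981857 1.2074547032810377
lever 0.05617124743411882 0.04952632145427142
pot [ 0.7397 -0.0762  0.2   ] [ 0.10069342 -0.00183086]
lid centre [ 0.741  -0.0778  0.165 ]
guard [[-0.0493, 0.0324], [-0.0508, -0.102], [-0.1993, -0.1015], [-0.1944, 0.0329]]
```

Everything checks out: barrel length 102 mm, clip at radius 58 mm and angle 1.22, pot at (100,-2) in the hob frame, guard at about 0.01. The thermometer origin is (0.4815, 0.361), yaw -2°. Moving above it now.

```bash
python3 -m inch '[{"tx":0.2055,"ty":-0.2,"tz":-0.12,"az":0.422,"fingers":1},{"tx":0.2055,"ty":-0.2,"tz":-0.12,"az":0.422,"fingers":1},{"tx":0.2055,"ty":-0.2,"tz":-0.12,"az":0.422,"fingers":1},{"tx":0.2055,"ty":-0.2,"tz":-0.12,"az":0.422,"fingers":1},{"tx":0.2055,"ty":-0.2,"tz":-0.12,"az":0.422,"fingers":1},{"tx":0.2055,"ty":-0.2,"tz":-0.12,"az":0.422,"fingers":1},{"tx":0.2055,"ty":-0.2,"tz":-0.12,"az":0.422,"fingers":1},{"tx":0.2055,"ty":-0.2,"tz":-0.12,"az":0.422,"fingers":1},{"tx":0.2055,"ty":-0.2,"tz":-0.12,"az":0.422,"fingers":1},{"tx":0.2055,"ty":-0.2,"tz":-0.12,"az":0.422,"fingers":1},{"tx":0.2055,"ty":-0.2,"tz":-0.12,"az":0.422,"fingers":1},{"tx":0.2055,"ty":-0.2,"tz":-0.12,"az":0.422,"fingers":1}]' 30
```

```text
invalid input
```

```bash
python3 -m inch '[{"ax":0,"ay":0,"az":0.422,"tx":0.2055,"ty":-0.2,"tz":-0.12,"fingers":1},{"ax":0,"ay":0,"az":0.422,"tx":0.2055,"ty":-0.2,"tz":-0.12,"fingers":1},{"ax":0,"ay":0,"az":0.422,"tx":0.2055,"ty":-0.2,"tz":-0.12,"fingers":1},{"ax":0,"ay":0,"az":0.422,"tx":0.2055,"ty":-0.2,"tz":-0.12,"fingers":1},{"ax":0,"ay":0,"az":0.422,"tx":0.2055,"ty":-0.2,"tz":-0.12,"fingers":1},{"ax":0,"ay":0,"az":0.422,"tx":0.2055,"ty":-0.2,"tz":-0.12,"fingers":1},{"ax":0,"ay":0,"az":0.422,"tx":0.2055,"ty":-0.2,"tz":-0.12,"fingers":1},{"ax":0,"ay":0,"az":0.422,"tx":0.2055,"ty":-0.2,"tz":-0.12,"fingers":1},{"ax":0,"ay":0,"az":0.422,"tx":0.2055,"ty":-0.2,"tz":-0.12,"fingers":1},{"ax":0,"ay":0,"az":0.422,"tx":0.2055,"ty":-0.2,"tz":-0.12,"fingers":1}]' 30
```

```text
time_s: 0.93
tcp_pos: [0.4815, 0.3597, 0.1213]
tool_rot: [0.001, 1.0, -0.019, -0.001]
contact_force: [-1.3, 0.2, -0.2]
opening: 0.0849
finger_force: 0.0
```

```bash
python3 -m inch '[{"ax":0,"ay":0,"az":0,"tx":0,"ty":0.001,"tz":-0.03,"fingers":1},{"ax":0,"ay":0,"az":0,"tx":0,"ty":0.001,"tz":-0.06,"fingers":1},{"ax":0,"ay":0,"az":0,"tx":0,"ty":0.001,"tz":-0.09,"fingers":1},{"ax":0,"ay":0,"az":0,"tx":0,"ty":0.001,"tz":-0.105,"fingers":1},{"ax":0,"ay":0,"az":0,"tx":0,"ty":0.001,"tz":-0.105,"fingers":1},{"ax":0,"ay":0,"az":0,"tx":0,"ty":0.001,"tz":-0.105,"fingers":-1},{"ax":0,"ay":0,"az":0,"tx":0,"ty":0.001,"tz":-0.105,"fingers":-1},{"ax":0,"ay":0,"az":0,"tx":0,"ty":0.001,"tz":-0.105,"fingers":-1},{"ax":0,"ay":0,"az":0,"tx":0,"ty":0.001,"tz":-0.105,"fingers":-1},{"ax":0,"ay":0,"az":0,"tx":0,"ty":0.001,"tz":-0.105,"fingers":-1},{"ax":0,"ay":0,"az":0,"tx":0,"ty":0.001,"tz":-0.105,"fingers":-1},{"ax":0,"ay":0,"az":0,"tx":0,"ty":0.001,"tz":-0.105,"fingers":-1}]' 40
```

```text
time_s: 1.93
tcp_pos: [0.4818, 0.3629, 0.0192]
tool_rot: [-0.001, 1.0, -0.017, 0.001]
contact_force: [-1.3, 1.3, 5.6]
opening: 0.0349
finger_force: 42.6
```

```bash
python3 -m inch '[{"ax":0,"ay":0,"az":0,"tx":0,"ty":0,"tz":0.03,"fingers":-1},{"ax":0,"ay":0,"az":0,"tx":0,"ty":0,"tz":0.06,"fingers":-1},{"ax":0,"ay":0,"az":0,"tx":0,"ty":0,"tz":0.09,"fingers":-1},{"ax":0,"ay":0,"az":-0.09,"tx":0.01,"ty":-0.03,"tz":0.104,"fingers":-1},{"ax":0,"ay":0,"az":-0.18,"tx":0.02,"ty":-0.06,"tz":0.104,"fingers":-1},{"ax":0,"ay":0,"az":-0.27,"tx":0.03,"ty":-0.09,"tz":0.104,"fingers":-1},{"ax":0,"ay":0,"az":-0.36,"tx":0.04,"ty":-0.12,"tz":0.104,"fingers":-1},{"ax":0,"ay":0,"az":-0.46,"tx":0.045,"ty":-0.15,"tz":0.104,"fingers":-1},{"ax":0,"ay":0,"az":-0.56,"tx":0.05,"ty":-0.18,"tz":0.104,"fingers":-1},{"ax":0,"ay":0,"az":-0.66,"tx":0.06,"ty":-0.21,"tz":0.104,"fingers":-1},{"ax":0,"ay":0,"az":-0.75,"tx":0.071,"ty":-0.24,"tz":0.104,"fingers":-1},{"ax":0,"ay":0,"az":-0.75,"tx":0.071,"ty":-0.2525,"tz":0.104,"fingers":-1}]' 40
python3 - <<'E'
from h import *
cv2.imwrite("pics/t1.png",env.camera("top")[:,:,::-1]);cv2.imwrite("pics/s1.png",env.camera("side")[:,:,::-1])
a=cv2.imread("pics/t1.png")[60:260,160:430];b=cv2.imread("pics/s1.png")[80:280,180:450]
cv2.imwrite("pics/v1.png",cv2.resize(np.vstack([a,b]),None,fx=1.5,fy=1.5)); s=env.sense();print(s["tcp_pos"],s["tool_rot"])
E
```

```text
time_s: 2.93
tcp_pos: [0.5528, 0.1062, 0.1211]
tool_rot: [0.0, 0.923, -0.385, -0.0]
contact_force: [0.8, 0.9, -2.1]
opening: 0.0354
finger_force: 41.7
[0.55152267 0.10699646 0.1209113 ] [ 4.41266413e-04  9.23372830e-01 -3.83903582e-01 -6.80033457e-04]
```

View pics/v1.png

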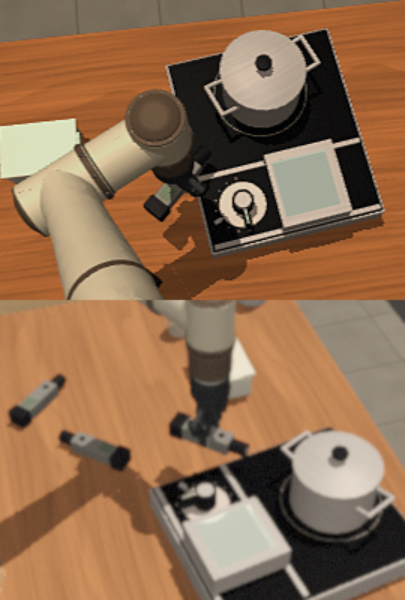

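Held level (tail at (185,430) and snout at (240,450) in the lower view) and aimed at the pot within about 1°. Hold for 1 s.

```bash
python3 -m inch '[{"ax":0,"ay":0,"az":0,"tx":0,"ty":0,"tz":0,"fingers":-1},{"ax":0,"ay":0,"az":0,"tx":0,"ty":0,"tz":0,"fingers":-1},{"ax":0,"ay":0,"az":0,"tx":0,"ty":0,"tz":0,"fingers":-1},{"ax":0,"ay":0,"az":0,"tx":0,"ty":0,"tz":0,"fingers":-1},{"ax":0,"ay":0,"az":0,"tx":0,"ty":0,"tz":0,"fingers":-1},{"ax":0,"ay":0,"az":0,"tx":0,"ty":0,"tz":0,"fingers":-1},{"ax":0,"ay":0,"az":0,"tx":0,"ty":0,"tz":0,"fingers":-1},{"ax":0,"ay":0,"az":0,"tx":0,"ty":0,"tz":0,"fingers":-1},{"ax":0,"ay":0,"az":0,"tx":0,"ty":0,"tz":0,"fingers":-1},{"ax":0,"ay":0,"az":0,"tx":0,"ty":0,"tz":0,"fingers":-1},{"ax":0,"ay":0,"az":0,"tx":0,"ty":0,"tz":0,"fingers":-1},{"ax":0,"ay":0,"az":0,"tx":0,"ty":0,"tz":0,"fingers":-1}]'
python3 -m inch '[{"ax":0,"ay":0,"az":0,"tx":0,"ty":0,"tz":0,"fingers":-1},{"ax":0,"ay":0,"az":0,"tx":0,"ty":0,"tz":0,"fingers":-1},{"ax":0,"ay":0,"az":0,"tx":0,"ty":0,"tz":0,"fingers":-1},{"ax":0,"ay":0,"az":0,"tx":0,"ty":0,"tz":0,"fingers":-1},{"ax":0,"ay":0,"az":0,"tx":0,"ty":0,"tz":0,"fingers":-1},{"ax":0,"ay":0,"az":0,"tx":0,"ty":0,"tz":0,"fingers":-1},{"ax":0,"ay":0,"az":0,"tx":0,"ty":0,"tz":0,"fingers":-1},{"ax":0,"ay":0,"az":0.1,"tx":-0.01,"ty":0.03,"tz":0,"fingers":-1},{"ax":0,"ay":0,"az":0.2,"tx":-0.02,"ty":0.06,"tz":0,"fingers":-1},{"ax":0,"ay":0,"az":0.3,"tx":-0.03,"ty":0.09,"tz":0,"fingers":-1},{"ax":0,"ay":0,"az":0.4,"tx":-0.04,"ty":0.12,"tz":0,"fingers":-1},{"ax":0,"ay":0,"az":0.5,"tx":-0.05,"ty":0.15,"tz":0,"fingers":-1}]'
python3 -m inch '[{"ax":0,"ay":0,"az":0.1,"tx":-0.01,"ty":0.03,"tz":0,"fingers":-1},{"ax":0,"ay":0,"az":0.2,"tx":-0.02,"ty":0.06,"tz":0,"fingers":-1},{"ax":0,"ay":0,"az":0.25,"tx":-0.021,"ty":0.09,"tz":0,"fingers":-1},{"ax":0,"ay":0,"az":0.25,"tx":-0.021,"ty":0.102,"tz":-0.02,"fingers":-1},{"ax":0,"ay":0,"az":0.25,"tx":-0.021,"ty":0.102,"tz":-0.04,"fingers":-1},{"ax":0,"ay":0,"az":0.25,"tx":-0.021,"ty":0.102,"tz":-0.06,"fingers":-1},{"ax":0,"ay":0,"az":0.25,"tx":-0.021,"ty":0.102,"tz":-0.075,"fingers":-1},{"ax":0,"ay":0,"az":0.25,"tx":-0.021,"ty":0.102,"tz":-0.085,"fingers":-1},{"ax":0,"ay":0,"az":0.25,"tx":-0.021,"ty":0.102,"tz":-0.092,"fingers":-1},{"ax":0,"ay":0,"az":0.25,"tx":-0.021,"ty":0.102,"tz":-0.097,"fingers":-1},{"ax":0,"ay":0,"az":0.25,"tx":-0.021,"ty":0.102,"tz":-0.1,"fingers":-1},{"ax":0,"ay":0,"az":0.25,"tx":-0.021,"ty":0.102,"tz":-0.1,"fingers":-1}]'
```

```text
time_s: 4.03
tcp_pos: [0.5521, 0.1094, 0.1213]
tool_rot: [0.0, 0.924, -0.382, -0.0]
contact_force: [-0.0, 0.0, -1.5]
opening: 0.0355
finger_force: 41.7
time_s: 5.03
tcp_pos: [0.5016, 0.2607, 0.1214]
tool_rot: [-0.0, 0.99, -0.14, 0.0]
contact_force: [-0.1, 0.2, -1.7]
opening: 0.0353
finger_force: 41.6
time_s: 6.03
tcp_pos: [0.4813, 0.3614, 0.0213]
tool_rot: [-0.0, 1.0, -0.017, 0.0]
contact_force: [-0.7, 0.4, -1.3]
opening: 0.0353
finger_force: 41.7
```

```bash
python3 -m inch '[{"ax":0,"ay":0,"az":0,"tx":0,"ty":0,"tz":-0.002,"fingers":-1},{"ax":0,"ay":0,"az":0,"tx":0,"ty":0,"tz":-0.003,"fingers":-1},{"ax":0,"ay":0,"az":0,"tx":0,"ty":0,"tz":-0.003,"fingers":1},{"ax":0,"ay":0,"az":0,"tx":0,"ty":0,"tz":-0.003,"fingers":1},{"ax":0,"ay":0,"az":0,"tx":0,"ty":0,"tz":-0.003,"fingers":1},{"ax":0,"ay":0,"az":0,"tx":0,"ty":0,"tz":-0.003,"fingers":1},{"ax":0,"ay":0,"az":0,"tx":0,"ty":0,"tz":-0.003,"fingers":1},{"ax":0,"ay":0,"az":0,"tx":0,"ty":0,"tz":0.03,"fingers":1},{"ax":0,"ay":0,"az":0,"tx":0,"ty":0,"tz":0.06,"fingers":1},{"ax":0,"ay":0,"az":0,"tx":0,"ty":0,"tz":0.1,"fingers":1},{"ax":0,"ay":0,"az":0,"tx":0,"ty":0,"tz":0.14,"fingers":1},{"ax":0,"ay":0,"az":0,"tx":0,"ty":0,"tz":0.16,"fingers":1}]'
python3 - <<'E'
from h import *
cv2.imwrite("pics/t2.png",env.camera("top")[:,:,::-1]);cv2.imwrite("pics/s2.png",env.camera("side")[:,:,::-1])
a=cv2.imread("pics/t2.png")[60:260,160:430];b=cv2.imread("pics/s2.png")[80:280,180:450]
cv2.imwrite("pics/v2.png",cv2.resize(np.vstack([a,b]),None,fx=1.5,fy=1.5)); s=env.sense();print(s["tcp_pos"],s["tool_rot"],s["opening"])
z=np.load("hob.npz");Rm,o=z["R"],z["o"];ax=np.array([.504,-.011])
for a in (0.05,.3,.6,.9,1.22,1.3):
    d=Rm@[-np.cos(a),np.sin(a)];print(a,"tip",(ax+.05*d).round(4),"r42",(ax+.042*d).round(4),"heading deg",np.degrees(np.arctan2(d[1],d[0])).round(1))
E
```

```text
time_s: 7.03
tcp_pos: [0.4828, 0.3628, 0.1871]
tool_rot: [-0.003, 1.0, -0.017, 0.003]
contact_force: [-0.7, 0.4, 0.6]
opening: 0.0853
finger_force: 0.0
[0.48304402 0.36333244 0.18690201] [-0.00399094  0.99984022 -0.01701958  0.00373247] 0.08544716568305251
0.05 tip [ 0.4542 -0.0151] r42 [ 0.4621 -0.0145] heading deg -175.3
0.3 tip [ 0.4547 -0.0027] r42 [ 0.4626 -0.004 ] heading deg 170.4
0.6 tip [0.4594 0.0115] r42 [0.4665 0.0079] heading deg 153.2
0.9 tip [0.468  0.0237] r42 [0.4738 0.0182] heading deg 136.0
1.22 tip [0.4808 0.0333] r42 [0.4845 0.0262] heading deg 117.7
1.3 tip [0.4844 0.035 ] r42 [0.4875 0.0276] heading deg 113.1
```

View pics/v2.png

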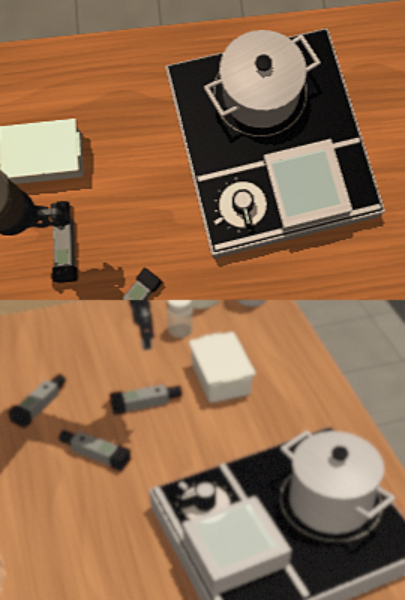

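Thermometer is back flat on the worktop, and the lever still points to the robot. Going above the lever with a partial opening.

```bash
python3 -m inch '[{"ax":0,"ay":0,"az":0.116,"tx":-0.002,"ty":-0.038,"tz":-0.011,"fingers":-0.06},{"ax":0,"ay":0,"az":0.116,"tx":-0.004,"ty":-0.076,"tz":-0.011,"fingers":-0.06},{"ax":0,"ay":0,"az":0.116,"tx":-0.006,"ty":-0.114,"tz":-0.011,"fingers":-0.06},{"ax":0,"ay":0,"az":0.116,"tx":-0.008,"ty":-0.152,"tz":-0.011,"fingers":-0.06},{"ax":0,"ay":0,"az":0.116,"tx":-0.01,"ty":-0.19,"tz":-0.011,"fingers":-0.06},{"ax":0,"ay":0,"az":0.116,"tx":-0.012,"ty":-0.228,"tz":-0.011,"fingers":-0.06},{"ax":0,"ay":0,"az":0.116,"tx":-0.014,"ty":-0.266,"tz":-0.011,"fingers":-0.06},{"ax":0,"ay":0,"az":0.116,"tx":-0.016,"ty":-0.304,"tz":-0.011,"fingers":-0.06},{"ax":0,"ay":0,"az":0.116,"tx":-0.018,"ty":-0.34,"tz":-0.011,"fingers":-0.06},{"ax":0,"ay":0,"az":0.116,"tx":-0.02,"ty":-0.365,"tz":-0.011,"fingers":-0.06},{"ax":0,"ay":0,"az":0.116,"tx":-0.0204,"ty":-0.376,"tz":-0.011,"fingers":-0.06},{"ax":0,"ay":0,"az":0.116,"tx":-0.0204,"ty":-0.376,"tz":-0.011,"fingers":-0.06}]' 30
python3 -c "
from cell import env
print(env.sense()['joints'].round(2))"
```

```text
time_s: 8.13
tcp_pos: [0.4598, -0.0164, 0.1696]
tool_rot: [0.0, 0.999, 0.039, -0.001]
contact_force: [0.4, 0.4, 0.1]
opening: 0.04
finger_force: 0.0
[ 0.32  0.18 -0.49 -0.   -0.91  1.33]
```

```bash
python3 -m inch '[{"ax":0,"ay":0,"az":0,"tx":0,"ty":0,"tz":-0.03,"fingers":-0.06},{"ax":0,"ay":0,"az":0,"tx":0,"ty":0,"tz":-0.055,"fingers":-0.06},{"ax":0,"ay":0,"az":0,"tx":0,"ty":0,"tz":-0.07,"fingers":-0.06},{"ax":0,"ay":0,"az":0,"tx":0,"ty":0,"tz":-0.078,"fingers":-0.06},{"ax":0,"ay":0,"az":0,"tx":0,"ty":0,"tz":-0.078,"fingers":-0.06},{"ax":0,"ay":0,"az":0,"tx":0,"ty":0,"tz":-0.078,"fingers":-1},{"ax":0,"ay":0,"az":0,"tx":0,"ty":0,"tz":-0.078,"fingers":-1},{"ax":0,"ay":0,"az":0,"tx":0,"ty":0,"tz":-0.078,"fingers":-1},{"ax":0,"ay":0,"az":0,"tx":0,"ty":0,"tz":-0.078,"fingers":-1},{"ax":0,"ay":0,"az":0,"tx":0,"ty":0,"tz":-0.078,"fingers":-1},{"ax":0,"ay":0,"az":0,"tx":0,"ty":0,"tz":-0.078,"fingers":-1}]' 30
python3 - <<'E'
import numpy as np
z=np.load("h.npz" if 0 else "hob.npz");Rm,o=z["R"],z["o"];ax=np.array([.504,-.011])
p0=ax+.043*(Rm@[-np.cos(.05),np.sin(.05)])
for a in np.linspace(.05,1.22,13)[1:]:print(round(.05-a,3),(ax+.043*(Rm@[-np.cos(a),np.sin(a)])-p0).round(4))
E
```

```text
time_s: 9.05
tcp_pos: [0.4614, -0.0143, 0.0933]
tool_rot: [-0.0, 0.999, 0.041, 0.001]
contact_force: [-0.9, 1.1, 4.8]
opening: 0.0134
finger_force: 32.6
-0.097 [-0.0001  0.0042]
-0.195 [0.0001 0.0084]
-0.292 [0.0008 0.0125]
-0.39 [0.0019 0.0166]
-0.488 [0.0033 0.0205]
-0.585 [0.0052 0.0243]
-0.682 [0.0074 0.0278]
-0.78 [0.0099 0.0312]
-0.878 [0.0127 0.0342]
-0.975 [0.0159 0.037 ]
-1.072 [0.0192 0.0395]
-1.17 [0.0229 0.0416]
```

```bash
python3 -m inch '[{"ax":0,"ay":0,"az":-0.097,"tx":0,"ty":0.0042,"tz":0,"fingers":-1},{"ax":0,"ay":0,"az":-0.195,"tx":0,"ty":0.0084,"tz":0,"fingers":-1},{"ax":0,"ay":0,"az":-0.292,"tx":0.0008,"ty":0.0125,"tz":0,"fingers":-1},{"ax":0,"ay":0,"az":-0.39,"tx":0.0019,"ty":0.0166,"tz":0,"fingers":-1},{"ax":0,"ay":0,"az":-0.488,"tx":0.0033,"ty":0.0205,"tz":0,"fingers":-1},{"ax":0,"ay":0,"az":-0.585,"tx":0.0052,"ty":0.0243,"tz":0,"fingers":-1},{"ax":0,"ay":0,"az":-0.682,"tx":0.0074,"ty":0.0278,"tz":0,"fingers":-1},{"ax":0,"ay":0,"az":-0.78,"tx":0.0099,"ty":0.0312,"tz":0,"fingers":-1},{"ax":0,"ay":0,"az":-0.878,"tx":0.0127,"ty":0.0342,"tz":0,"fingers":-1},{"ax":0,"ay":0,"az":-0.975,"tx":0.0159,"ty":0.037,"tz":0,"fingers":-1},{"ax":0,"ay":0,"az":-1.072,"tx":0.0192,"ty":0.0395,"tz":0,"fingers":-1},{"ax":0,"ay":0,"az":-1.17,"tx":0.0229,"ty":0.0416,"tz":0,"fingers":-1}]' 30
python3 -m inch '[{"ax":0,"ay":0,"az":0,"tx":0,"ty":0,"tz":0,"fingers":-1},{"ax":0,"ay":0,"az":0,"tx":0,"ty":0,"tz":0,"fingers":-1},{"ax":0,"ay":0,"az":0,"tx":0,"ty":0,"tz":0,"fingers":-1},{"ax":0,"ay":0,"az":0,"tx":0,"ty":0,"tz":0,"fingers":-1},{"ax":0,"ay":0,"az":0,"tx":0,"ty":0,"tz":0,"fingers":-1},{"ax":0,"ay":0,"az":0,"tx":0,"ty":0,"tz":0,"fingers":-1}]' 30
```

```text
time_s: 10.05
tcp_pos: [0.4854, 0.0296, 0.0934]
tool_rot: [-0.003, 0.855, -0.519, 0.001]
contact_force: [-1.4, 10.6, 2.4]
opening: 0.013
finger_force: 32.7
time_s: 10.55
tcp_pos: [0.4857, 0.0297, 0.0934]
tool_rot: [-0.003, 0.856, -0.518, 0.001]
contact_force: [-1.5, 10.8, 3.4]
opening: 0.0131
finger_force: 32.5
```

```bash
python3 -m inch '[{"ax":0,"ay":0,"az":0,"tx":0,"ty":0,"tz":0,"fingers":-0.1},{"ax":0,"ay":0,"az":0,"tx":0,"ty":0,"tz":0,"fingers":-0.1},{"ax":0,"ay":0,"az":0,"tx":0,"ty":0,"tz":0,"fingers":-0.1},{"ax":0,"ay":0,"az":0,"tx":0,"ty":0,"tz":0,"fingers":-0.1},{"ax":0,"ay":0,"az":0,"tx":0,"ty":0,"tz":0.02,"fingers":-0.1},{"ax":0,"ay":0,"az":0,"tx":0,"ty":0,"tz":0.05,"fingers":-0.1},{"ax":0,"ay":0,"az":0,"tx":0,"ty":0,"tz":0.09,"fingers":-0.1},{"ax":0,"ay":0,"az":0,"tx":-0.01,"ty":0.04,"tz":0.1,"fingers":-0.1},{"ax":0,"ay":0,"az":0,"tx":-0.03,"ty":0.08,"tz":0.1,"fingers":-0.1},{"ax":0,"ay":0,"az":0,"tx":-0.06,"ty":0.11,"tz":0.1,"fingers":-0.1},{"ax":0,"ay":0,"az":0,"tx":-0.08,"ty":0.14,"tz":0.1,"fingers":-0.1},{"ax":0,"ay":0,"az":0,"tx":-0.09,"ty":0.16,"tz":0.1,"fingers":-0.1}]' 30
python3 - <<'E'
from h import *
t=env.camera("top")[:,:,::-1].copy();cv2.imwrite("pics/t3.png",t)
cv2.imwrite("pics/v3.png",cv2.resize(t[160:240,285:385],None,fx=6,fy=6,interpolation=cv2.INTER_CUBIC))
s=env.sense();print(s["tcp_pos"],s["contact_force"])
E
```

```text
time_s: 11.55
tcp_pos: [0.3913, 0.1881, 0.1924]
tool_rot: [-0.0, 0.856, -0.517, -0.0]
contact_force: [-0.2, 0.3, -0.1]
opening: 0.0384
finger_force: 0.0
[0.39160741 0.19020516 0.19265077] [-0.72163282  2.23817775 -0.10470089]
```

View pics/v3.png

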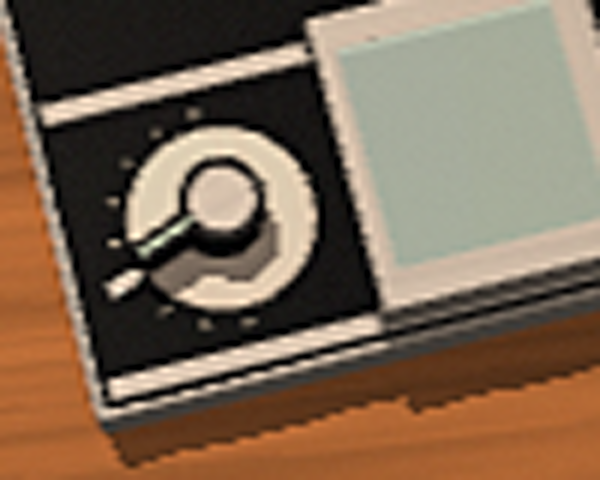

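The lever now points lower-left toward the clip. In the crop, the cap is at (222,199), the stripe runs (195,222) to (140,250), the clip is at (124,284), and the dial centre is at (222,218). Next I'll check angles.

```bash
python3 - <<'E'
from h import *
z=np.load("hob.npz");Rm,o=z["R"],z["o"]
I=cv2.imread("pics/t3.png")
W=lambda x,y,zz:onz("top",285+(x+.5)/6-.5,160+(y+.5)/6-.5,zz)[:2]
def ang(v): v=Rm.T@v; return np.hypot(*v).round(4),np.arctan2(v[1],-v[0]).round(3)
# centroids by masks in the upscaled crop
c=cv2.resize(I[160:240,285:385],None,fx=6,fy=6,interpolation=cv2.INTER_CUBIC).astype(int)
m=((c.min(2)>110)).astype(np.uint8)
def comp(x,y,m):
    n,l,st,ce=cv2.connectedComponentsWithStats(m); k=l[y,x]; yy,xx=np.nonzero(l==k)
    return ce[k],st[k],cv2.fitLine(np.float32(np.c_[xx,yy]),cv2.DIST_L2,0,.01,.01).ravel()
cc,st,fl=comp(124,284,m);print("clip",cc,st,fl)
kc,st,fk=comp(222,199,m);print("cap",kc,st)
g=((c[...,1]-c[...,2]>15)&(c[...,1]>60)).astype(np.uint8);g[:,320:]=0
n,l,st,ce=cv2.connectedComponentsWithStats(g);k=1+st[1:,4].argmax();yy,xx=np.nonzero(l==k);sl=cv2.fitLine(np.float32(np.c_[xx,yy]),cv2.DIST_L2,0,.01,.01).ravel();print("stripe",ce[k],st[k],sl)
cap=W(*kc,.102);dial=W(222,218,.061);clip=W(*cc,.068);s=W(*ce[k],.102)
model=o+Rm@[-.125,.095]
for nm,a in(("cap",cap),("dial",dial),("model",model)):
    print(nm,a.round(4),"clip",ang(clip-a),"stripe",ang(s-a))
q=W(ce[k][0]+20*sl[0],ce[k][1]+20*sl[1],.102)-s; print("stripe slope ang",ang(q if q@(s-cap)>0 else -q))
q=W(cc[0]+20*fl[0],cc[1]+20*fl[1],.068)-clip; print("clip slope",ang(q if q@(s-cap)>0 else -q))
E
```

```text
clip [123.92635659 282.25775194] [107 270  35  27 516] [  0.8425073  -0.5386849 123.92635   282.25775  ]
cap [214.34251246 203.24836087] [ 139  168  118   87 3813]Traceback (most recent call last):
  File "<stdin>", line 15, in <module>
ValueError: attempt to get argmax of an empty sequence
```

```bash
python3 - <<'E'
from h import *
z=np.load("hob.npz");Rm,o=z["R"],z["o"]
I=cv2.imread("pics/t3.png")
W=lambda x,y,zz:onz("top",285+(x+.5)/6-.5,160+(y+.5)/6-.5,zz)[:2]
def ang(v): v=Rm.T@v; return np.hypot(*v).round(4),np.arctan2(v[1],-v[0]).round(3)
c=cv2.resize(I[160:240,285:385],None,fx=6,fy=6,interpolation=cv2.INTER_CUBIC).astype(int)
n,l=cv2.connectedComponents((c.min(2)>110).astype(np.uint8));k=l[199,222]
yy,xx=np.nonzero(l==k);a=xx>192;b=xx<182
(kx,ky),r=cv2.minEnclosingCircle(np.float32(np.c_[xx[a],yy[a]]));print("cap",kx,ky,r)
S=np.float32(np.c_[xx[b],yy[b]]);sx,sy=S.mean(0);sl=cv2.fitLine(S,cv2.DIST_L2,0,.01,.01).ravel();print("stripe",sx,sy,S.min(0),S.max(0),sl[:2])
cap=W(kx,ky,.102);dial=W(222,218,.061);clip=W(124,282.5,.068);s=W(sx,sy,.102);e=W(140,251,.102)
for nm,p in(("cap",cap),("dial",dial),("model",o+Rm@[-.125,.095])):
    print(nm,p.round(4),"clip",ang(clip-p),"stripe",ang(s-p),"end",ang(e-p))
q=W(sx+20*sl[0],sy+20*sl[1],.102)-s;print("slope",ang(q if q@(s-cap)>0 else -q))
E
```

```text
cap 221.79171752929688 200.08164978027344 34.45103454589844
stripe 160.91858 238.93639 [139. 222.] [181. 254.] [ 0.83223873 -0.55441743]
cap [ 0.5051 -0.0107] clip (np.float64(0.0592), np.float64(1.205)) stripe (np.float64(0.0352), np.float64(1.24)) end (np.float64(0.0469), np.float64(1.252))
dial [ 0.5053 -0.0111] clip (np.float64(0.0596), np.float64(1.206)) stripe (np.float64(0.0357), np.float64(1.241)) end (np.float64(0.0474), np.float64(1.252))
model [ 0.5032 -0.0102] clip (np.float64(0.0578), np.float64(1.229)) stripe (np.float64(0.0339), np.float64(1.283)) end (np.float64(0.0456), np.float64(1.284))
slope (np.float64(0.0097), np.float64(1.22))
```

Lever is at about 1.24 and the clip at about 1.21, so the tip is roughly 2 mm off, within 6 mm. Now to the guard's -y end.

```bash
python3 -m inch '[{"ax":0,"ay":0,"az":-0.09,"tx":0.012,"ty":-0.036,"tz":0,"fingers":-1},{"ax":0,"ay":0,"az":-0.18,"tx":0.024,"ty":-0.073,"tz":0,"fingers":-1},{"ax":0,"ay":0,"az":-0.27,"tx":0.036,"ty":-0.11,"tz":0,"fingers":-1},{"ax":0,"ay":0,"az":-0.35,"tx":0.048,"ty":-0.147,"tz":0,"fingers":-1},{"ax":0,"ay":0,"az":-0.35,"tx":0.06,"ty":-0.184,"tz":0,"fingers":-1},{"ax":0,"ay":0,"az":-0.35,"tx":0.072,"ty":-0.221,"tz":0,"fingers":-1},{"ax":0,"ay":0,"az":-0.35,"tx":0.084,"ty":-0.258,"tz":0,"fingers":-1},{"ax":0,"ay":0,"az":-0.35,"tx":0.096,"ty":-0.295,"tz":0,"fingers":-1},{"ax":0,"ay":0,"az":-0.35,"tx":0.108,"ty":-0.332,"tz":0,"fingers":-1},{"ax":0,"ay":0,"az":-0.35,"tx":0.12,"ty":-0.369,"tz":0,"fingers":-1},{"ax":0,"ay":0,"az":-0.35,"tx":0.132,"ty":-0.405,"tz":0,"fingers":-1},{"ax":0,"ay":0,"az":-0.35,"tx":0.1396,"ty":-0.425,"tz":0,"fingers":-1}]' 30
python3 -m inch '[{"ax":0,"ay":0,"az":0,"tx":0,"ty":-0.005,"tz":0,"fingers":-1},{"ax":0,"ay":0,"az":0,"tx":0,"ty":-0.005,"tz":0,"fingers":-1},{"ax":0,"ay":0,"az":0,"tx":0,"ty":-0.005,"tz":-0.03,"fingers":-1},{"ax":0,"ay":0,"az":0,"tx":0,"ty":-0.005,"tz":-0.06,"fingers":-1},{"ax":0,"ay":0,"az":0,"tx":0,"ty":-0.005,"tz":-0.085,"fingers":-1},{"ax":0,"ay":0,"az":0,"tx":0,"ty":-0.005,"tz":-0.1,"fingers":-1},{"ax":0,"ay":0,"az":0,"tx":0,"ty":-0.005,"tz":-0.104,"fingers":-1},{"ax":0,"ay":0,"az":0,"tx":0,"ty":-0.005,"tz":-0.104,"fingers":-1}]' 30
```

```text
time_s: 12.6
tcp_pos: [0.5334, -0.2419, 0.1916]
tool_rot: [0.0, 0.751, -0.66, -0.0]
contact_force: [-0.3, 0.1, 0.3]
opening: 0.0001
finger_force: 0.0
time_s: 13.27
tcp_pos: [0.5322, -0.2419, 0.0874]
tool_rot: [0.001, 0.753, -0.658, -0.001]
contact_force: [0.6, -0.5, -0.2]
opening: 0.0
finger_force: 0.0
```

```bash
python3 -m inch '[{"ax":0,"ay":0,"az":0,"tx":-0.0013,"ty":0.01,"tz":0,"fingers":-1},{"ax":0,"ay":0,"az":0,"tx":-0.0026,"ty":0.02,"tz":0,"fingers":-1},{"ax":0,"ay":0,"az":0,"tx":-0.0046,"ty":0.035,"tz":0,"fingers":-1},{"ax":0,"ay":0,"az":0,"tx":-0.0067,"ty":0.05,"tz":0,"fingers":-1},{"ax":0,"ay":0,"az":0,"tx":-0.0087,"ty":0.065,"tz":0,"fingers":-1},{"ax":0,"ay":0,"az":0,"tx":-0.0107,"ty":0.08,"tz":0,"fingers":-1},{"ax":0,"ay":0,"az":0,"tx":-0.0127,"ty":0.095,"tz":0,"fingers":-1},{"ax":0,"ay":0,"az":0,"tx":-0.0147,"ty":0.11,"tz":0,"fingers":-1},{"ax":0,"ay":0,"az":0,"tx":-0.0167,"ty":0.125,"tz":0,"fingers":-1},{"ax":0,"ay":0,"az":0,"tx":-0.0187,"ty":0.14,"tz":0,"fingers":-1},{"ax":0,"ay":0,"az":0,"tx":-0.02,"ty":0.15,"tz":0,"fingers":-1},{"ax":0,"ay":0,"az":0,"tx":-0.02,"ty":0.15,"tz":0,"fingers":-1}]' 30
python3 -m inch '[{"ax":0,"ay":0,"az":0,"tx":-0.0005,"ty":0.004,"tz":0,"fingers":-1},{"ax":0,"ay":0,"az":0,"tx":-0.001,"ty":0.008,"tz":0,"fingers":-1},{"ax":0,"ay":0,"az":0,"tx":-0.001,"ty":0.008,"tz":0,"fingers":-1},{"ax":0,"ay":0,"az":0,"tx":-0.001,"ty":0.008,"tz":0,"fingers":-1}]' 30
```

```text
time_s: 14.27
tcp_pos: [0.5134, -0.091, 0.0896]
tool_rot: [-0.001, 0.753, -0.658, 0.001]
contact_force: [0.2, -0.2, -0.4]
opening: 0.0001
finger_force: 0.0
time_s: 14.6
tcp_pos: [0.5131, -0.0891, 0.0894]
tool_rot: [0.002, 0.752, -0.659, 0.002]
contact_force: [2.9, -20.6, -1.0]
opening: 0.0001
finger_force: 10.3
```

The 20 N stop came at hob y = 0.0155, expected 0.016, so the guard is home. Back off, lift, look.

```bash
python3 -m inch '[{"ax":0,"ay":0,"az":0,"tx":0.003,"ty":-0.02,"tz":0,"fingers":-1},{"ax":0,"ay":0,"az":0,"tx":0.006,"ty":-0.05,"tz":0,"fingers":-1},{"ax":0,"ay":0,"az":0,"tx":0.008,"ty":-0.06,"tz":0.03,"fingers":-1},{"ax":0,"ay":0,"az":0,"tx":0.008,"ty":-0.06,"tz":0.07,"fingers":-1},{"ax":0,"ay":0,"az":0,"tx":0.008,"ty":-0.06,"tz":0.11,"fingers":-1},{"ax":0,"ay":0,"az":0,"tx":-0.02,"ty":-0.08,"tz":0.13,"fingers":-1},{"ax":0,"ay":0,"az":0,"tx":-0.04,"ty":-0.11,"tz":0.14,"fingers":-1},{"ax":0,"ay":0,"az":0,"tx":-0.07,"ty":-0.13,"tz":0.14,"fingers":-1},{"ax":0,"ay":0,"az":0,"tx":-0.1,"ty":-0.15,"tz":0.14,"fingers":-1},{"ax":0,"ay":0,"az":0,"tx":-0.1,"ty":-0.15,"tz":0.14,"fingers":-1},{"ax":0,"ay":0,"az":0,"tx":-0.1,"ty":-0.15,"tz":0.14,"fingers":-1},{"ax":0,"ay":0,"az":0,"tx":-0.1,"ty":-0.15,"tz":0.14,"fingers":-1}]' 30
python3 - <<'E'
from h import *
t=env.camera("top")[:,:,::-1].copy();cv2.imwrite("pics/t4.png",t)
cv2.imwrite("pics/v4.png",cv2.resize(t[70:260,150:440],None,fx=2.7,fy=2.7,interpolation=cv2.INTER_CUBIC))
s=env.sense();print(s["tcp_pos"],s["contact_force"])
E
```

```text
time_s: 15.6
tcp_pos: [0.4124, -0.2352, 0.2287]
tool_rot: [-0.0, 0.752, -0.659, 0.0]
contact_force: [0.6, 0.1, 0.2]
opening: 0.0002
finger_force: 0.0
[ 0.41278613 -0.23494638  0.22854541] [0.42883791 0.48388535 0.55221718]
```

View pics/v4.png

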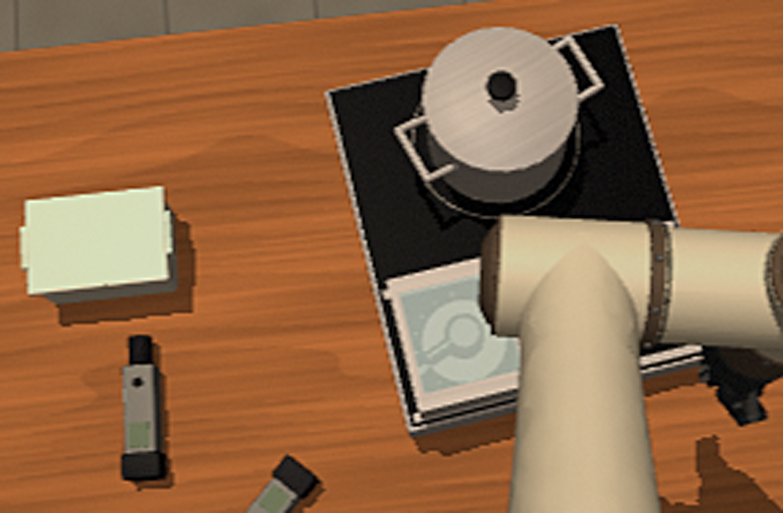

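The guard is home over the lever, whose end is still at the clip (about (430,352)). The thermometer lies flat at (142,410), and the pot and box haven't moved. Handing in.

```bash
python3 -c "
from cell import env
print(env.close_job())"
```

```text
the job is handed in; nothing more can be done
None
```

The job is handed in but no verdict came back: by my measurements the thermometer was aimed at the pot for over a second and laid back flat, the lever end is about 2 mm from the clip mark, the guard is against its stop, and the pot and food box look unmoved; the arm never worked near the mug, but I did not check it at the end.

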